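# Close the guard and start the key cutter

### The job

Start the key-cutting machine: gently push its raised red guard fully down, and only then with the fingertips gently press the green button on the control desk right down, and withdraw so that it springs back up. Do not press the red, yellow or blue buttons, leave the guard closed, and leave the loose key, padlock, brush, screwdriver and oil bottle where they lie; nothing needs gripping, and nothing may be lifted.

Things in the scene. Friction and masses are not known exactly. Their poses are not given: they have to be found in the camera images.
- cutter: the grey fixed key-cutting machine, 260 (x) by 340 (y) mm, left or right on the bench. Origin: centre of its underside; z up, its front faces its own -x. Its rear half (own x +20 to +130 mm) is a housing 160 mm high with a 22 mm high black cap on one corner. In front: motor drum, brass cutter wheel and vices, all under 150 mm high, covered by the guard when closed.
- guard (a joint): opening angle of the red guard in rad: 0 = fully closed (level, at its stop); starts at 0.55 to 0.95; most 1.25. A flat red plate 120 mm long, 240 mm wide, 5 mm thick, hinged along the machine's y at machine x = +30 mm, 166 mm above the bench; it reaches from there to the machine's -x and its free edge swings up. A friction hinge (0.15 N m, plate 0.15 kg) holds it where it is left.
- guard_edge (a point): middle of the guard's free edge, on its upper face, 120 mm from the hinge; moves with the guard. Closed, the upper face is level, 168.5 mm above the bench. A straight downward push of a few N on the upper face about 40 mm from the hinge (machine x = -10 mm) swings it closed.
- desk: the control desk, a fixed light-grey box 130 (x) by 280 (y) by 50 mm high carrying four round push buttons in a row along its own y, 64 mm apart, in any order of colours. Origin: centre of its underside on the bench.
- green_top (a point): centre of the top face of the GREEN button (the start button, the one to press), 28 mm across in a black housing; pressed straight down; moves with the plunger.
- green (a joint): value of the green push button's plunger in m: 0 = fully up, 0.006 = pressed right down (spring return; about 5 N takes it fully down). To be pressed.
- red_top (a point): centre of the top face of the RED button, same size as the green one; to be left alone.
- red (a joint): value of the red push button's plunger in m: 0 = fully up, 0.006 = pressed right down (spring return; about 5 N takes it fully down). Must not be pressed.
- yellow_top (a point): centre of the top face of the YELLOW button, same size as the green one; to be left alone.
- yellow (a joint): value of the yellow push button's plunger in m: 0 = fully up, 0.006 = pressed right down (spring return; about 5 N takes it fully down). Must not be pressed.
- blue_top (a point): centre of the top face of the BLUE button, same size as the green one; to be left alone.
- blue (a joint): value of the blue push button's plunger in m: 0 = fully up, 0.006 = pressed right down (spring return; about 5 N takes it fully down). Must not be pressed.
- key: loose steel key lying flat, 66 mm long, 26 mm head, 4 mm thick; in front of the desk (on its robot side). Origin on the bench under it. Leave alone.
- padlock: loose brass padlock lying flat, 45 by 40 by 22 mm with a steel shackle; beyond the desk. Origin under its body. Leave alone.
- brush: loose bench brush, 160 mm long, lying along its own x, beyond the desk. Leave alone.
- screwdriver: loose screwdriver, 170 mm long, lying along its own x, beyond the machine. Leave alone.
- oil: loose oil bottle, 44 mm across, 110 mm high, upright in the gap beyond the machine and the desk. Origin at the centre of its underside. Leave alone.

How it is judged:
By the outcome, as a careful person would: the job done as asked, in the order asked, and still so for the second after the job is handed in, with the robot touching nothing.
It also fails if it takes over 48 s, if anything falls off the work surface, if the arm or the gripper's body presses on something with over 40 N, if the wrist force passes 120 N, or if a joint passes its speed limit or range.

### The arm

A 6-joint arm with a two-finger parallel gripper is mounted at the origin on the work surface. World frame = base frame: x ahead of the robot, y to its left, z up, the work surface at z = 0. Lengths are in m, angles in rad, forces in N, time in s.
With the tool pointing down it reaches from about 0.375 to 0.9 m from the base axis. Payload 3.1 kg.
Tool frame: the origin (TCP) lies at the very end of the fingers, on their centre line; the grasp point (between the pads) lies 19 mm behind it (manip.tcp_to_grasp is the distance from the TCP to the grasp point, in m); z points along the fingers, y is the line along which they close (so a half turn about z gives the same grasp; the last joint's range is limited). The gripper opens to 85 mm and grips with 20 to 120 N. Pads are 22 mm wide; open, the fingers measure 114 mm over their backs; the gripper's body (76 mm by 85 mm) begins 54 mm behind the grasp point. The pads swing forward as they close: fully open they stand 13 mm farther back than shut.
Start: joints at [1.004, 0.527, 1.433, -0, 1.181, -0.178], TCP at [0.237, 0.578, 0.231] pointing down, gripper open.
Joint ranges: [-3.08, 3.08], [-0.75, 2.2], [0.22, 2.44], [-1.43, 4.57], [0, 2.65], [-2.85, 2.85]. Speed limits (rad/s): [2.79, 2.79, 3.14, 3.14, 3.14, 3.14].

### API

Orientations are given as a unit quaternion [x, y, z, w].
In Python, from station import manip gives the robot as it stands. The module is installed in compiled form; this text tells all that it offers.
- The arm moves only by the tool step_arm, never from a script. Its argument "commands" is one flat list of numbers, 6 for each row, row after row: the shift along the tool's x, y, z in m, then the turn, a rotation vector about the tool's x, y, z in degrees. A call has exactly 10 rows; each row is the pose to reach, as a shift and turn from the pose commanded when the call began, along the tool's axes at that moment; what a row does not reach only later rows make up. A row lasts 1/10 s, in which the tool goes at most 50 mm and 8.59 degrees, less where a joint would pass 70% of its speed; a pose out of reach is approached as far as the arm can. A call with a gripper value outside its range is refused whole. "jaw" is the opening in per cent of the stroke, from 0 (shut) to 100 (fully open), set as the call begins (left out, the last holds). The fingers move at their own pace and stop on an object; "grip_force" is the grip in N (left out, the last holds). Time passes only in rows, so rows that repeat a pose let the fingers close, or fill a call up. It gives the time, the measured TCP pose, the force, the opening and the grip force at its end, in the units of the state.
- manip.sense(): the state, without advancing time (a new reading comes with each control period).
- manip.snapshot(name): name is "side" or "top"; returns a dict with "pixels" (420x560x3 uint8, blue, green, red), "fx", "fy", "cx", "cy" (pixels), "R" (3x3) and "t" (3): a world point X has camera coordinates R X + t. Camera axes: x right, y down, z forward; pixel columns grow to the right and rows downward; lengths in m; the calibration is good to about 2 mm. A picture is of the moment at which its call begins. There is no depth.
- manip.sign_off(): hands the job in; it is judged then, once.
The state is a dict: "t": time; "q": joint angles; "qd": joint speeds; "tau": joint torques, N m; "tcp_pos": TCP position; "tool_rot": TCP orientation; "force": force on the tool from outside, world axes, zero at the start; "ft_torque": the same for the moment, N m; "finger_gap": opening from 0.0 (shut) to 1.0 (fully open); "gripper_force": force on a finger pad.
Only numpy, scipy, OpenCV 4.12 (cv2) and the standard library are available. Lean on these libraries where they do the work, as an engineer would, in place of code of your own. Each camera call takes 0.05 s, during which the arm holds its last target. There are 200 camera calls.

## Working session

There is one attempt and no reset: what is moved stays moved. The work goes in short steps, Python scripts to look and compute and a tool call to move; the robot and the scene stay as the last step left them, time stands still between calls to the robot, and variables do not carry over. Pictures are saved under pics/ and viewed, at most 10 in all, crops included, and the job is handed in when it is done.

Besides the shell and the picture viewer there is one more tool, called after ">>>" in YAML: its name, and indented under it one key for each argument. step_arm: Moves the arm, as the interface text tells. Its arguments: {"type":"object","properties":{"commands":{"type":"array","items":{"type":"number"}},"jaw":{"type":"number"},"grip_force":{"type":"number"}},"required":["commands"]}

```bash
mkdir -p pics; python3 - <<'E'
from station import manip
import cv2,numpy as np
s=manip.sense();print(s['t'],s['tcp_pos'],s['tool_rot'],s['finger_gap'])
for n in('side','top'):
    d=manip.snapshot(n);cv2.imwrite(f'pics/{n}0.png',d['pixels']);np.savez(f'{n}0.npz',**d)
    print(n,d['fx'],d['cx'],d['cy'],np.round(d['R'],3).tolist(),d['t'], -np.array(d['R']).T@d['t'])
E
```

```text
0.0 [0.23648211 0.5777589  0.23032854] [ 1.93156872e-01  9.81167290e-01 -1.00364292e-03 -4.05493513e-04] 1.0002761393148558
side 392.97857287555246 286.21963128284926 213.63224170710404 [[1.0, -0.031, -0.007], [-0.031, -0.903, -0.429], [0.007, 0.429, -0.903]] [-0.59635853  0.08864645  1.01685284] [ 0.59183667 -0.37484831  0.95221294]
top 426.2407597844481 275.9235403877263 209.93830025767755 [[0.012, -1.0, 0.029], [-0.981, -0.017, -0.192], [0.192, -0.027, -0.981]] [-0.0011152   0.60020241  0.80502761] [0.43408853 0.03051905 0.90495821]
```

View pics/side0.png

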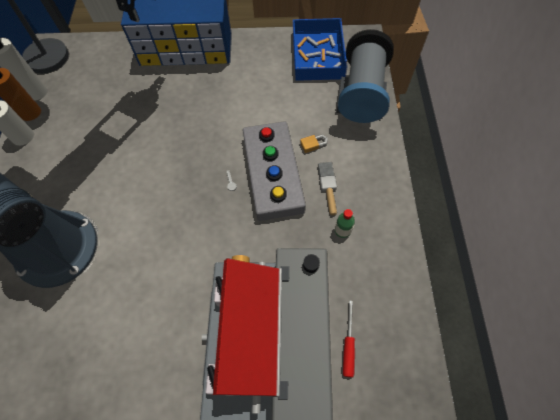

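View pics/top0.png

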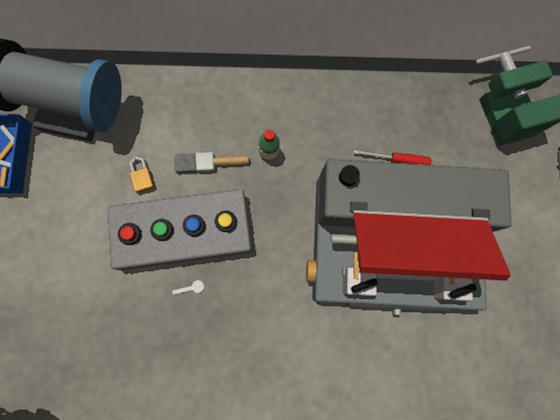

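The side view shows the buttons from top to bottom: red (266,133), green (270,152), blue (274,172), yellow (278,193). The machine is below them with the guard raised, spanning about (216..281, 260..395). In the top view, green is at (161,229) and the guard spans about (357..508, 212..277).

```bash
cat > h.py <<'E'
import cv2,numpy as np
def P(d): return np.diag([1,1,1.])@np.array([[d['fx'],0,d['cx']],[0,d['fy'],d['cy']],[0,0,1]])@np.c_[d['R'],d['t']]
def tri(a,b,pa,pb):
    X=cv2.triangulatePoints(P(a),P(b),np.array(pa,float).reshape(2,1),np.array(pb,float).reshape(2,1))[:,0];X=X[:3]/X[3]
    e=[np.linalg.norm((lambda p:p[:2]/p[2])(P(c)@np.r_[X,1])-q) for c,q in((a,pa),(b,pb))]
    return X,np.round(e,1)
def plane(d,p,z):
    c=-d['R'].T@d['t'];r=d['R'].T@np.array([(p[0]-d['cx'])/d['fx'],(p[1]-d['cy'])/d['fy'],1]);return c+r*(z-c[2])/r[2]
def mask(d,col):
    h=cv2.cvtColor(d['pixels'],cv2.COLOR_BGR2HSV);lo,hi={'green':(45,80),'yellow':(20,35),'blue':(105,125),'red':(0,8)}[col]
    m=cv2.inRange(h,(lo,150,60),(hi,255,255))
    if col=='red': m|=cv2.inRange(h,(174,150,60),(180,255,255))
    return m
def blobs(d,col):
    cs,_=cv2.findContours(mask(d,col),cv2.RETR_EXTERNAL,cv2.CHAIN_APPROX_NONE);return [c for c in cs if cv2.contourArea(c)>30]
E
python3 - <<'E'
from h import *
s=dict(np.load('side0.npz'));t=dict(np.load('top0.npz'))
ap={'red':((266,133),(128,233)),'green':((270,152),(161,229)),'blue':((274,172),(193,225)),'yellow':((278,193),(225,221))}
for c,(a,b) in ap.items():
    ps=[]
    for d,q in((s,a),(t,b)):
        k=min(blobs(d,c),key=lambda k:np.linalg.norm(k.reshape(-1,2).mean(0)-q));(x,y),w,an=cv2.minAreaRect(k);ps.append((x,y));print(c,np.round((x,y)),np.round(w),end=' ')
    X,e=tri(s,t,*ps);print(np.round(X,4),e)
cor=[]
for d in(s,t):
    k=max(blobs(d,'red'),key=cv2.contourArea)
    p=cv2.approxPolyDP(k,5,True)[:,0];print(p.tolist());cor.append(p)
E
```

```text
red [266. 132.] [ 8. 10.] red [127. 232.] [13. 14.] [0.5495 0.3018 0.0614] [0.2 0.3]
green [270. 151.] [8. 9.] Traceback (most recent call last):
  File "<stdin>", line 7, in <module>
ValueError: min() iterable argument is empty
```

```bash
python3 - <<'E'
from h import *
s=dict(np.load('side0.npz'));t=dict(np.load('top0.npz'))
h=cv2.cvtColor(t['pixels'],cv2.COLOR_BGR2HSV);print([h[y,x].tolist() for x,y in((161,228),(193,224),(225,220))])
ap={'red':((266,133),(128,233)),'green':((270,152),(161,229)),'blue':((274,172),(193,225)),'yellow':((278,193),(225,221))}
for c,(a,b) in ap.items():
    ps=[]
    for d,q in((s,a),(t,b)):
        g=d['pixels'][q[1]-12:q[1]+13,q[0]-12:q[0]+13]; hs=cv2.cvtColor(g,cv2.COLOR_BGR2HSV)
        m=((hs[...,1]>140)&(hs[...,2]>70)).astype(np.uint8);ys,xs=np.nonzero(m)
        ps.append(((xs.min()+xs.max())/2+q[0]-12,(ys.min()+ys.max())/2+q[1]-12))
    X,e=tri(s,t,*ps);print(c,ps,np.round(X,4),e)
for d in(s,t):
    k=max(blobs(d,'red'),key=cv2.contourArea);print(cv2.approxPolyDP(k,5,True)[:,0].tolist())
X=[]
for a,b in(((228,260),(358,269)),((216,393),(508,277)),((281,268),(359,212)),((279,395),(490,219))): print(*tri(s,t,a,b))
E
```

```text
[[65, 134, 175], [108, 160, 182], [24, 161, 227]]
red [(np.float64(266.0), np.float64(132.0)), (np.float64(127.0), np.float64(232.5))] [0.5495 0.3018 0.0614] [0.2 0.3]
green [(np.float64(270.0), np.float64(150.5)), (np.float64(160.0), np.float64(228.5))] [0.559  0.2373 0.064 ] [0.6 0.7]
blue [(np.float64(273.5), np.float64(170.5)), (np.float64(192.5), np.float64(223.5))] [0.5686 0.173  0.0661] [0.1 0.2]
yellow [(np.float64(277.5), np.float64(191.5)), (np.float64(224.5), np.float64(219.5))] [0.5778 0.1102 0.0654] [0.1 0.1]
[[226, 259], [213, 394], [275, 395], [278, 269]]
[[354, 213], [360, 271], [509, 276], [487, 221]]
[ 0.47680832 -0.12168146  0.21268647] [1.4 1.5]
[ 0.46638581 -0.36035324  0.22561358] [1.5 1.4]
[ 0.57881507 -0.13241619  0.18102608] [2.3 2.3]
[ 0.57033795 -0.3664892   0.17516544] [2.  1.7]
```

```bash
python3 - <<'E'
import cv2
a=cv2.imread('pics/top0.png')[140:320,300:520];cv2.imwrite('pics/topc.png',cv2.resize(a,None,fx=3.3,fy=3.3))
E
```

```text
(no output)
```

View pics/topc.png

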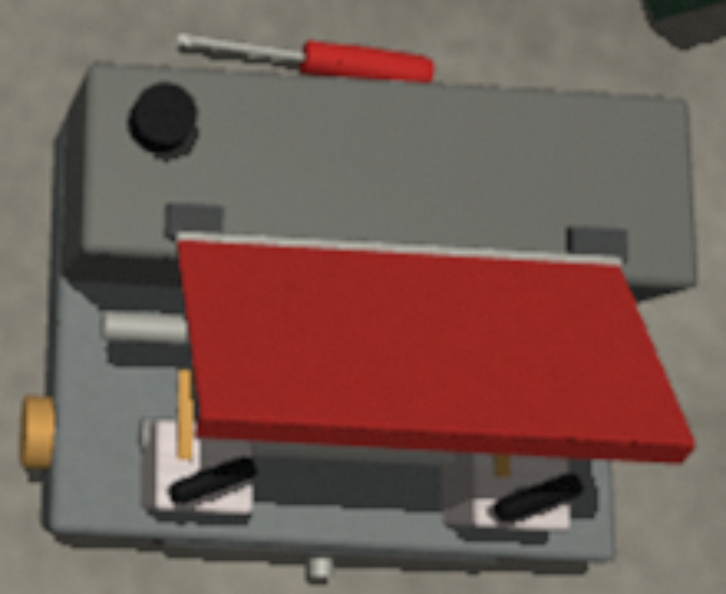

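The crop shows the guard's free edge towards the robot. The housing's front top edge runs from about (326,224) to (510,226), and the hinge line is just beyond the red plate at about (354,212) to (488,219).

```bash
cat >> h.py <<'E'
from scipy.spatial.transform import Rotation as Ro
def shift(st,target): return np.round(Ro.from_quat(st['tool_rot']).inv().apply(np.array(target)-st['tcp_pos'])*1000,1)
E
python3 - <<'E'
from h import *
from station import manip
s=dict(np.load('side0.npz'));t=dict(np.load('top0.npz'))
f=lambda x,y:(300+x/3.3,140+y/3.3)
for n,p in(('frontL',(85,278)),('frontR',(693,285)),('backL',(93,66)),('backR',(687,100))): print(n,plane(t,f(*p),.16))
for p in((180,235),(620,264)): print('hinge',plane(t,f(*p),.17))
for d,k in((s,'s'),(t,'t')):
    for p in (((281,268),(279,395)) if k=='s' else ()): print('hinge side',plane(d,p,.17))
st=manip.sense()
for p in((.45,.2,.30),(.532,-.245,.29)): print(shift(st,p))
E
```

```text
frontL [ 0.55584357 -0.07848032  0.16      ]
frontR [ 0.55744084 -0.41089356  0.16      ]
backL [ 0.67498682 -0.0842256   0.16      ]
backR [ 0.66218336 -0.41747963  0.16      ]
hinge [ 0.57835538 -0.12831533  0.17      ]
hinge [ 0.5665839  -0.36611106  0.17      ]
hinge side [ 0.5831405  -0.12713143  0.17      ]
hinge side [ 0.57354097 -0.36544432  0.17      ]
[-340.7 -268.8  -69.2]
[-585.3 -649.5  -58.5]
```

>>> step_arm:
  commands: [-0.02, -0.02, -0.04, 0, 0, 0, -0.055, -0.045, -0.07, 0, 0, 0, -0.09, -0.07, -0.07, 0, 0, 0, -0.125, -0.1, -0.07, 0, 0, 0, -0.16, -0.13, -0.07, 0, 0, 0, -0.195, -0.155, -0.07, 0, 0, 0, -0.23, -0.18, -0.07, 0, 0, 0, -0.265, -0.21, -0.07, 0, 0, 0, -0.3, -0.24, -0.07, 0, 0, 0, -0.34, -0.27, -0.07, 0, 0, 0]
  jaw: 0

```text
t: 1.1
tcp_pos: [0.4489, 0.1981, 0.3011]
tool_rot: [0.193, 0.981, -0.0, -0.001]
force: [0.6, 0.2, 0.7]
finger_gap: -0.004
gripper_force: 0.0
```

>>> step_arm:
  commands: [-0.025, -0.04, 0, 0, 0, 0, -0.05, -0.08, 0, 0, 0, 0, -0.075, -0.12, 0, 0, 0, 0, -0.1, -0.16, 0, 0, 0, 0, -0.125, -0.2, 0, 0, 0, 0, -0.15, -0.24, 0, 0, 0, 0, -0.175, -0.28, 0, 0, 0, 0, -0.2, -0.315, 0, 0, 0, 0, -0.225, -0.35, 0, 0, 0, 0, -0.245, -0.38, 0, 0, 0, 0]

```text
t: 2.1
tcp_pos: [0.5319, -0.2473, 0.3008]
tool_rot: [0.194, 0.981, 0.0, -0.0]
force: [0.4, 1.0, -0.3]
finger_gap: -0.001
gripper_force: 0.0
```

```bash
python3 - <<'E'
from h import *
from station import manip
st=manip.sense();print(st['t'],st['tcp_pos'],st['tool_rot'],st['force'],st['finger_gap'],st['q'][5]);print(shift(st,(.53,-.247,.215)))
E
```

```text
2.1 [ 0.53185274 -0.24730294  0.30079171] [ 1.93799848e-01  9.81041070e-01  2.39391929e-05 -1.94248387e-04] [ 0.42534444  1.01499051 -0.29403373] -0.0007793551623399911 -1.8062722314311317
[ 1.8 -0.4 85.8]
```

>>> step_arm:
  commands: [0, 0, 0.015, 0, 0, 0, 0, 0, 0.03, 0, 0, 0, 0, 0, 0.045, 0, 0, 0, 0, 0, 0.06, 0, 0, 0, 0, 0, 0.07, 0, 0, 0, 0, 0, 0.077, 0, 0, 0, 0, 0, 0.082, 0, 0, 0, 0, 0, 0.086, 0, 0, 0, 0, 0, 0.088, 0, 0, 0, 0, 0, 0.09, 0, 0, 0]

```text
t: 3.1
tcp_pos: [0.5321, -0.245, 0.2116]
tool_rot: [0.193, 0.981, -0.0, 0.0]
force: [0.6, 0.6, 0.1]
finger_gap: -0.001
gripper_force: 0.0
```

>>> step_arm:
  commands: [0, 0, 0.002, 0, 0, 0, 0, 0, 0.004, 0, 0, 0, 0, 0, 0.006, 0, 0, 0, 0, 0, 0.008, 0, 0, 0, 0, 0, 0.01, 0, 0, 0, 0, 0, 0.012, 0, 0, 0, 0, 0, 0.014, 0, 0, 0, 0, 0, 0.016, 0, 0, 0, 0, 0, 0.018, 0, 0, 0, 0, 0, 0.02, 0, 0, 0]

```text
t: 4.1
tcp_pos: [0.5318, -0.245, 0.1912]
tool_rot: [0.193, 0.981, -0.0, -0.0]
force: [0.3, -0.7, 1.8]
finger_gap: 0.001
gripper_force: 0.8
```

>>> step_arm:
  commands: [0, 0, 0.0015, 0, 0, 0, 0, 0, 0.003, 0, 0, 0, 0, 0, 0.0045, 0, 0, 0, 0, 0, 0.006, 0, 0, 0, 0, 0, 0.0075, 0, 0, 0, 0, 0, 0.009, 0, 0, 0, 0, 0, 0.0105, 0, 0, 0, 0, 0, 0.012, 0, 0, 0, 0, 0, 0.0135, 0, 0, 0, 0, 0, 0.015, 0, 0, 0]

```text
t: 5.1
tcp_pos: [0.5317, -0.2449, 0.1762]
tool_rot: [0.193, 0.981, 0.0, -0.0]
force: [-0.9, 0.5, 2.4]
finger_gap: -0.001
gripper_force: 0.8
```

>>> step_arm:
  commands: [0, 0, 0.0005, 0, 0, 0, 0, 0, 0.001, 0, 0, 0, 0, 0, 0.0015, 0, 0, 0, 0, 0, 0.002, 0, 0, 0, 0, 0, 0.0025, 0, 0, 0, 0, 0, 0.003, 0, 0, 0, 0, 0, 0.0035, 0, 0, 0, 0, 0, 0.004, 0, 0, 0, 0, 0, 0.0045, 0, 0, 0, 0, 0, 0.005, 0, 0, 0]

```text
t: 6.1
tcp_pos: [0.5318, -0.2449, 0.1713]
tool_rot: [0.193, 0.981, -0.0, -0.0]
force: [-1.3, 0.2, 1.3]
finger_gap: 0.003
gripper_force: 0.7
```

Going on in 0.5 mm steps until the stop shows in the force reading.

>>> step_arm:
  commands: [0, 0, 0.0005, 0, 0, 0, 0, 0, 0.001, 0, 0, 0, 0, 0, 0.0013, 0, 0, 0, 0, 0, 0.0016, 0, 0, 0, 0, 0, 0.0019, 0, 0, 0, 0, 0, 0.0022, 0, 0, 0, 0, 0, 0.0024, 0, 0, 0, 0, 0, 0.0026, 0, 0, 0, 0, 0, 0.0028, 0, 0, 0, 0, 0, 0.003, 0, 0, 0]

```text
t: 7.1
tcp_pos: [0.5318, -0.2449, 0.1686]
tool_rot: [0.193, 0.981, -0.0, -0.0]
force: [-2.5, 0.1, 4.6]
finger_gap: -0.003
gripper_force: 2.3
```

>>> step_arm:
  commands: [0, 0, 0.0002, 0, 0, 0, 0, 0, 0.0003, 0, 0, 0, 0, 0, 0.0004, 0, 0, 0, 0, 0, 0.0005, 0, 0, 0, 0, 0, 0.0006, 0, 0, 0, 0, 0, 0.0006, 0, 0, 0, 0, 0, 0.0006, 0, 0, 0, 0, 0, 0.0006, 0, 0, 0, 0, 0, 0.0006, 0, 0, 0, 0, 0, 0.0006, 0, 0, 0]

```text
t: 8.1
tcp_pos: [0.5318, -0.2449, 0.1685]
tool_rot: [0.193, 0.981, -0.0, 0.0]
force: [-2.5, 1.2, 7.6]
finger_gap: -0.001
gripper_force: 3.4
```

>>> step_arm:
  commands: [0, 0, -0.001, 0, 0, 0, 0, 0, -0.005, 0, 0, 0, 0, 0, -0.02, 0, 0, 0, 0, 0, -0.05, 0, 0, 0, 0, 0, -0.08, 0, 0, 0, 0, 0, -0.1, 0, 0, 0, 0.01, 0.02, -0.1, 0, 0, 0, 0.025, 0.06, -0.1, 0, 0, 0, 0.04, 0.1, -0.1, 0, 0, 0, 0.055, 0.14, -0.1, 0, 0, 0]

```text
t: 9.1
tcp_pos: [0.5342, -0.0933, 0.2677]
tool_rot: [0.194, 0.981, 0.0, 0.0]
force: [1.4, 0.2, -0.2]
finger_gap: 0.0
gripper_force: 0.0
```

```bash
python3 - <<'E'
from h import *
from station import manip
s=manip.snapshot('side');t=manip.snapshot('top')
k=max(blobs(t,'red'),key=cv2.contourArea);p=cv2.approxPolyDP(k,5,True)[:,0];print(p.tolist(),[np.round(plane(t,q,.1685),3).tolist() for q in p])
cv2.imwrite('pics/chk.png',np.hstack([s['pixels'][100:,150:],t['pixels'][100:,250:]])[:, :800])
st=manip.sense();print(st['t'],st['tcp_pos'],st['force']);print(shift(st,(.559,.2374,.10)))
E
```

```text
[[429, 234], [407, 225], [394, 246], [354, 243], [353, 265], [396, 282], [420, 283]] [[0.54, -0.26, 0.168], [0.555, -0.221, 0.168], [0.518, -0.196, 0.168], [0.522, -0.126, 0.168], [0.484, -0.124, 0.168], [0.456, -0.197, 0.168], [0.455, -0.239, 0.168]]
9.2 [ 0.53328683 -0.08945957  0.26764999] [ 0.38865359  0.54501582 -0.82730875]
[ 98.2 312.4 168.5]
```

View pics/chk.png

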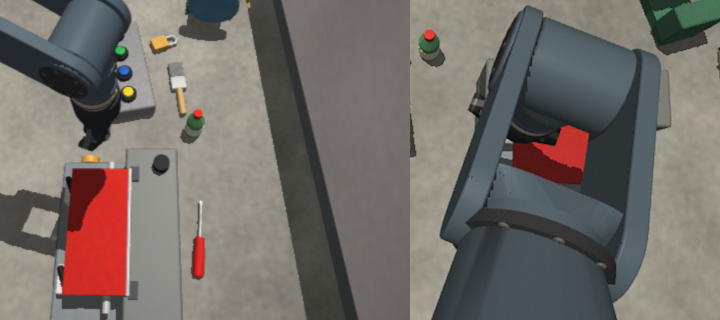

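The picture shows the guard lying flat. Its free edge casts to x≈0.455, which is 120 mm from the hinge, so it is closed. Now for the green button.

>>> step_arm:
  commands: [0.013, 0.04, 0, 0, 0, 0, 0.026, 0.08, 0, 0, 0, 0, 0.039, 0.12, 0, 0, 0, 0, 0.052, 0.16, 0, 0, 0, 0, 0.065, 0.2, 0, 0, 0, 0, 0.077, 0.24, 0, 0, 0, 0, 0.088, 0.28, 0, 0, 0, 0, 0.098, 0.312, 0, 0, 0, 0, 0.098, 0.312, 0.03, 0, 0, 0, 0.098, 0.312, 0.07, 0, 0, 0]

```text
t: 10.2
tcp_pos: [0.5643, 0.233, 0.1992]
tool_rot: [0.192, 0.981, 0.002, 0.004]
force: [0.9, -0.3, 0.4]
finger_gap: 0.001
gripper_force: 0.0
```

```bash
python3 - <<'E'
from h import *
from station import manip
st=manip.sense();print(st['t'],st['tcp_pos'],st['tool_rot'],st['force']);print(shift(st,(.559,.2374,.08)))
E
```

```text
10.2 [0.56429906 0.23300507 0.1991553 ] [0.19202438 0.98138189 0.00152836 0.00372571] [ 0.86663054 -0.31625384  0.38092562]
[  7.4   1.5 119.1]
```

>>> step_arm:
  commands: [0, 0, 0.02, 0, 0, 0, 0, 0, 0.05, 0, 0, 0, 0, 0, 0.08, 0, 0, 0, 0, 0, 0.1, 0, 0, 0, 0, 0, 0.11, 0, 0, 0, 0, 0, 0.11, 0, 0, 0, 0, 0, 0.11, 0, 0, 0, 0, 0, 0.11, 0, 0, 0, 0, 0, 0.11, 0, 0, 0, 0, 0, 0.11, 0, 0, 0]

```text
t: 11.2
tcp_pos: [0.5622, 0.2315, 0.0887]
tool_rot: [0.193, 0.981, 0.0, 0.001]
force: [-0.1, 0.1, 0.0]
finger_gap: -0.001
gripper_force: 0.0
```

```bash
python3 - <<'E'
from h import *
from station import manip
st=manip.sense();print(st['t'],st['tcp_pos'],st['tool_rot'],st['force']);print(shift(st,(.559,.2374,.075)))
E
```

```text
11.2 [0.56215089 0.23150081 0.08870147] [1.93159078e-01 9.81166997e-01 3.68930267e-04 8.70449157e-04] [-0.10276969  0.1074835   0.01495822]
[ 5.2  4.3 13.7]
```

>>> step_arm:
  commands: [0.003, 0.002, 0, 0, 0, 0, 0.005, 0.004, 0, 0, 0, 0, 0.005, 0.004, 0.004, 0, 0, 0, 0.005, 0.004, 0.008, 0, 0, 0, 0.005, 0.004, 0.012, 0, 0, 0, 0.005, 0.004, 0.014, 0, 0, 0, 0.005, 0.004, 0.016, 0, 0, 0, 0.005, 0.004, 0.018, 0, 0, 0, 0.005, 0.004, 0.02, 0, 0, 0, 0.005, 0.004, 0.022, 0, 0, 0]

```text
t: 12.2
tcp_pos: [0.5583, 0.2368, 0.066]
tool_rot: [0.193, 0.981, -0.0, -0.0]
force: [-2.3, -0.9, 11.1]
finger_gap: 0.001
gripper_force: 6.2
```

>>> step_arm:
  commands: [0, 0, 0.0005, 0, 0, 0, 0, 0, 0.001, 0, 0, 0, 0, 0, 0.0015, 0, 0, 0, 0, 0, 0.002, 0, 0, 0, 0, 0, 0.0025, 0, 0, 0, 0, 0, 0.003, 0, 0, 0, 0, 0, 0.0035, 0, 0, 0, 0, 0, 0.004, 0, 0, 0, 0, 0, 0.004, 0, 0, 0, 0, 0, 0.004, 0, 0, 0]

```text
t: 13.2
tcp_pos: [0.5584, 0.2369, 0.0657]
tool_rot: [0.193, 0.981, -0.0, 0.0]
force: [-6.9, -2.9, 25.5]
finger_gap: 0.003
gripper_force: 12.7
```

>>> step_arm:
  commands: [0, 0, -0.0005, 0, 0, 0, 0, 0, -0.001, 0, 0, 0, 0, 0, -0.002, 0, 0, 0, 0, 0, -0.003, 0, 0, 0, 0, 0, -0.004, 0, 0, 0, 0, 0, -0.005, 0, 0, 0, 0, 0, -0.006, 0, 0, 0, 0, 0, -0.006, 0, 0, 0, 0, 0, -0.006, 0, 0, 0, 0, 0, -0.006, 0, 0, 0]

```text
t: 14.2
tcp_pos: [0.5583, 0.2369, 0.0675]
tool_rot: [0.193, 0.981, -0.0, -0.0]
force: [-1.9, -1.4, 4.1]
finger_gap: -0.001
gripper_force: 2.0
```

>>> step_arm:
  commands: [0, 0, -0.0005, 0, 0, 0, 0, 0, -0.001, 0, 0, 0, 0, 0, -0.0015, 0, 0, 0, 0, 0, -0.002, 0, 0, 0, 0, 0, -0.002, 0, 0, 0, 0, 0, -0.002, 0, 0, 0, 0, 0, -0.002, 0, 0, 0, 0, 0, -0.002, 0, 0, 0, 0, 0, -0.002, 0, 0, 0, 0, 0, -0.002, 0, 0, 0]

```text
t: 15.2
tcp_pos: [0.5586, 0.237, 0.0697]
tool_rot: [0.193, 0.981, 0.0, 0.0]
force: [-0.4, -0.3, 3.1]
finger_gap: -0.0
gripper_force: 1.3
```

The force profile is the spring: 4.1 N at 67.5 mm and 3.1 N at 69.7 mm, with a hard stop at 66 mm. So the button went right down, and I'm withdrawing.

>>> step_arm:
  commands: [0, 0, -0.003, 0, 0, 0, 0, 0, -0.006, 0, 0, 0, 0, 0, -0.015, 0, 0, 0, 0, 0, -0.04, 0, 0, 0, 0, 0, -0.08, 0, 0, 0, 0, 0, -0.12, 0, 0, 0, 0, 0, -0.16, 0, 0, 0, 0.01, 0.03, -0.18, 0, 0, 0, 0.02, 0.07, -0.18, 0, 0, 0, 0.03, 0.11, -0.18, 0, 0, 0]

```text
t: 16.2
tcp_pos: [0.5734, 0.3513, 0.2524]
tool_rot: [0.194, 0.981, 0.001, 0.002]
force: [0.0, -0.5, 0.2]
finger_gap: -0.004
gripper_force: 0.0
```

>>> step_arm:
  commands: [0.015, 0.04, 0, 0, 0, 0, 0.03, 0.08, 0, 0, 0, 0, 0.045, 0.12, 0, 0, 0, 0, 0.06, 0.16, 0, 0, 0, 0, 0.075, 0.2, 0, 0, 0, 0, 0.09, 0.24, 0, 0, 0, 0, 0.09, 0.24, 0, 0, 0, 0, 0.09, 0.24, 0, 0, 0, 0, 0.09, 0.24, 0, 0, 0, 0, 0.09, 0.24, 0, 0, 0, 0]

```text
t: 17.2
tcp_pos: [0.5808, 0.6048, 0.2506]
tool_rot: [0.194, 0.981, -0.0, 0.0]
force: [-0.5, -0.2, 0.7]
finger_gap: 0.002
gripper_force: 0.0
```

```bash
python3 - <<'E'
from h import *
from station import manip
s=manip.snapshot('side');t=manip.snapshot('top')
for d in(s,t):
    k=max(blobs(d,'red'),key=cv2.contourArea);p=cv2.approxPolyDP(k,4,True)[:,0];print([np.round(plane(d,q,.1685),3).tolist() for q in p])
cv2.imwrite('pics/end.png',np.hstack([cv2.resize(s['pixels'],(400,300)),cv2.resize(t['pixels'],(400,300))]))
st=manip.sense();print(st['t'],st['tcp_pos'],st['force'])
E
```

```text
[[0.463, -0.125, 0.168], [0.452, -0.36, 0.168], [0.564, -0.365, 0.168], [0.575, -0.129, 0.168]]
[[0.574, -0.128, 0.168], [0.46, -0.12, 0.168], [0.449, -0.359, 0.168], [0.563, -0.363, 0.168]]
17.3 [0.58083854 0.60493944 0.25065869] [ 0.02427772  0.2673699  -0.27983227]
```

View pics/end.png

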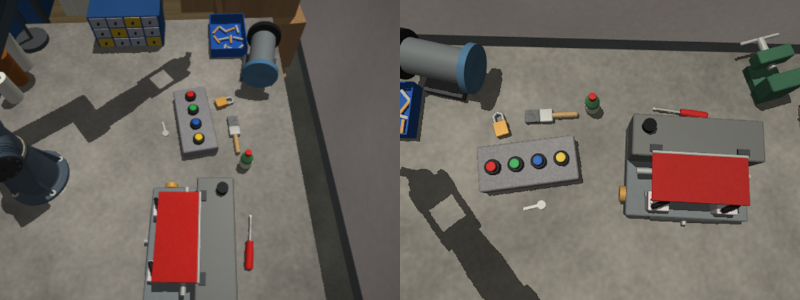

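The guard corners agree in both views on the z = 0.1685 plane, so it is closed and level. All four buttons are up and nothing else has moved.

```bash
python3 -c "
from station import manip
print(manip.sign_off())"
```

```text
the job is handed in; nothing more can be done
None
```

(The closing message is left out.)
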